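# Change over the press's air valves

## Task

On the air header on the bench, shut the valve with the big round disc knob: it stands pulled out, so push it fully home. Only then open the valve with the flat upright paddle knob by pulling that knob out to its stop. Leave the stubby barrel knob home, where it is.

Things in the scene. Friction and masses are not known exactly. Their poses are not given: they have to be found in the camera images.
- header: Fixed steel bar 50 x 420 x 60 mm high, long along its y; origin at the centre of its underside, +x away from the valves, z up. The valves stand against its -x face at y = -0.13, 0, +0.13 m in any order. Gauge near the -y end, 117 mm high; brass caps on top, to 80 mm. Loose couplings 20 mm thick, 24 mm high stand between the valves.
- disc_grip (a point): Big round black disc, 46 mm diameter, 14 mm thick along x. Starts out. Centre of the knob, 60 mm above the bench; axes as the header's. Slides 36 mm along x, -x is out: home at header x = -0.135 m (40 mm before the grey valve body, 50 wide, 70 deep, 76 mm high), out at -0.171. Sprung detent: 6 to 7 N starts it; past half-way it is drawn on to the end stop.
- paddle_grip (a point): Flat upright black plate, 12 mm thick (y), 28 mm long (x), 44 mm high. Starts home. Centre of the knob, 60 mm above the bench; axes as the header's. Slides 36 mm along x, -x is out: home at header x = -0.135 m (40 mm before the grey valve body, 50 wide, 70 deep, 76 mm high), out at -0.171. Sprung detent: 6 to 7 N starts it; past half-way it is drawn on to the end stop.
- barrel_grip (a point): Stubby black cylinder (barrel) along x, 28 mm diameter, 32 mm long. Starts home, stays. Centre of the knob, 60 mm above the bench; axes as the header's. Slides 36 mm along x, -x is out: home at header x = -0.135 m (40 mm before the grey valve body, 50 wide, 70 deep, 76 mm high), out at -0.171. Sprung detent: 6 to 7 N starts it; past half-way it is drawn on to the end stop.

How it is judged:
By the outcome, as a careful person would: the job done as asked, in the order asked, and still so for the second after the job is handed in, with the robot touching nothing.
It also fails if it takes over 42 s, if anything falls off the work surface, if the arm or the gripper's body presses on something with over 40 N, if the wrist force passes 120 N, or if a joint passes its speed limit or range.

## Robot

A 6-joint arm with a two-finger parallel gripper is mounted at the origin on the work surface. World frame = base frame: x ahead of the robot, y to its left, z up, the work surface at z = 0. Lengths are in m, angles in rad, forces in N, time in s.
With the tool pointing down it reaches from about 0.15 to 0.775 m from the base axis. Payload 6.1 kg.
Tool frame: the origin (TCP) lies midway between the tips of the shut fingers; the grasp point (between the pads) lies robot.hold_point_z behind it (robot.hold_point_z is the distance from the TCP to the grasp point, in m); z points along the fingers, y is the line along which they close (so a half turn about z gives the same grasp; the last joint's range is limited). The gripper opens to 85 mm and grips with 20 to 120 N. Pads are 22 mm wide; open, the fingers measure 114 mm over their backs; the gripper's body (76 mm by 85 mm) begins 54 mm behind the grasp point. The pads swing forward as they close: fully open they stand 13 mm farther back than shut.
Start: joints at [1.226, 0.126, -0.04, 1.405, 0, 1.571], TCP at [0.177, 0.494, 0.231] pointing down, gripper open.
Joint ranges: [-2.72, 2.72], [-0.95, 1.95], [-1.27, 1.35], [-1.78, 2.02], [-1.46, 1.47], [-3.14, 3.14]. Speed limits (rad/s): [2.39, 2.39, 3.01, 3.14, 3.14, 3.14].

## Interface

Orientations are given as a rotation vector (axis times angle).
In Python, from station import robot gives the robot as it stands.
- The arm moves only by the tool jog_arm, never from a script. Its arguments are lists of equal length, an entry for each row: "delta_pos": the shift along the tool's x, y, z in mm, a list of three; "delta_rot": the turn, a rotation vector about the tool's x, y, z in rad, a list of three; "jaw": the opening, from 0 (shut) to 1 (fully open). In form: {"delta_pos": [[tx, ty, tz], ...], "delta_rot": [[rx, ry, rz], ...], "jaw": [jaw, ...]}. A call has exactly 10 rows; each row is the pose to reach, as a shift and turn from the pose commanded when the call began, along the tool's axes at that moment; what a row does not reach only later rows make up. A row lasts 1/12 s, in which the tool goes at most 41.7 mm and 7.16 degrees, less where a joint would pass 70% of its speed; a pose out of reach is approached as far as the arm can. A call with a gripper value outside its range is refused whole. The fingers move at their own pace and stop on an object; "grip_force" is the grip in N (left out, the last holds). Time passes only in rows, so rows that repeat a pose let the fingers close, or fill a call up. It gives the time, the measured TCP pose, the force, the opening and the grip force at its end, in the units of the state.
- robot.get_state(): the state, without advancing time (a new reading comes with each control period).
- robot.grab_frame(name): name is "scene" or "side" or "wrist"; returns a dict with "img" (420x560x3 uint8, red, green, blue), "z_map" (420x560 float32, m along the optical axis (not along the pixel's ray), 0 where there is no reading), "mtx" (3x3 intrinsics, pixels), "k1" (the pictures are not rectified: a ray, as slopes to the right and down, at radius r is drawn at 1 + k1 r^2 times it, then the intrinsics apply), "world_from_camera" (4x4, takes a point from camera to world coordinates). Camera axes: x right, y down, z forward; pixel columns grow to the right and rows downward; lengths in m; the calibration is good to about 2 mm. A picture is of the moment at which its call begins.
- robot.job_done(): hands the job in; it is judged then, once.
Trained networks look in the newest picture that a camera, given by its name, has taken for a name from the list of things; names that differ only in an ending like _2 or _b are one class to them, and where a whole thing is asked for, a point or a joint stands for the part that bears it (a point fixed in the world has none). Each returns a list of dicts, best first, with "p" (0 to 1); they miss things now and then, are a little off and sometimes report something else, mostly with a low value. They report only what shows in the picture. A call takes as long as a camera call.
- robot.masks_of(camera, label): "mask" (420x560 bool, what is visible of it).
- robot.tip_of(camera, label): "centre" ([x, y, z] in m, in the coordinates of the camera as it stood for that picture, good to about 4 mm: a listed point, or the origin of a listed thing).
The state is a dict: "time": time; "joint_positions": joint angles; "joint_vel": joint speeds; "joint_efforts": joint torques, N m; "position": TCP position; "tcp_rot": TCP orientation; "contact_force": force on the tool from outside, world axes, zero at the start; "torque": the same for the moment, N m; "grip_width": finger opening in m; "grasp_force": force on a finger pad.
Only numpy, scipy, OpenCV 4.12 (cv2) and the standard library are available. Lean on these libraries where they do the work, as an engineer would, in place of code of your own. Each camera call takes 0.05 s, during which the arm holds its last target. There are 200 camera calls.

## Working session

There is one attempt and no reset: what is moved stays moved. The work goes in short steps, Python scripts to look and compute and a tool call to move; the robot and the scene stay as the last step left them, time stands still between calls to the robot, and variables do not carry over. Pictures are saved under pics/ and viewed, at most 10 in all, crops included, and the job is handed in when it is done.

Besides the shell and the picture viewer there is one more tool, called after "Request:" in YAML: its name, and indented under it one key for each argument. jog_arm: Moves the arm, as the interface text tells. Its arguments: {"type":"object","properties":{"delta_pos":{"type":"array"},"delta_rot":{"type":"array"},"jaw":{"type":"array"},"grip_force":{"type":"number"}},"required":["delta_pos","delta_rot","jaw"]}

```bash
mkdir -p pics; cat > h.py <<'E'
from station import robot
import numpy as np, cv2
from scipy.spatial.transform import Rotation as R
np.set_printoptions(precision=4,suppress=True)
def w(T,p): return (T[:3,:3]@np.array(p)+T[:3,3])
E
python3 - <<'E'
from h import *
print(robot.get_state(), robot.hold_point_z)
for c in ["scene","side"]:
    f=robot.grab_frame(c); cv2.imwrite(f"pics/{c}0.png",f["img"][:,:,::-1])
    T=f["world_from_camera"]; print(c,T)
    for l in ["header","disc_grip","paddle_grip","barrel_grip"]:
        for d in robot.tip_of(c,l)[:3]: print(l,d["p"],w(T,d["centre"]))
E
```

```text
{'time': 0.0, 'joint_positions': array([ 1.226 ,  0.1264, -0.0406,  1.4054,  0.    ,  1.5708]), 'joint_vel': array([-0.0005, -0.0016,  0.0001, -0.0007, -0.0003,  0.0002]), 'joint_efforts': array([ -0.0025, -43.5919,  35.292 ,   0.0172,  -0.0002,   0.    ]), 'position': array([0.1773, 0.4937, 0.2305]), 'tcp_rot': array([-0.5389, -3.0947,  0.0024]), 'contact_force': array([ 0.5268, -0.2161,  0.7683]), 'torque': array([ 0.0188, -0.0408,  0.0069]), 'grasp_force': 0.0, 'grip_width': 0.08555658456320234} 0.0187
scene [[ 0.0611  0.6101 -0.7899  1.1723]
 [ 0.998  -0.0482  0.04   -0.0342]
 [-0.0136 -0.7908 -0.6119  0.4973]
 [ 0.      0.      0.      1.    ]]
header 0.93 [ 0.7264 -0.0059  0.0036]
disc_grip 0.67 [0.5354 0.1066 0.0631]
paddle_grip 0.65 [ 0.588  -0.0192  0.0636]
barrel_grip 0.69 [ 0.6021 -0.1539  0.0603]
side [[ 0.9949 -0.0803  0.0614  0.5386]
 [-0.1009 -0.7498  0.6539 -0.5402]
 [-0.0065 -0.6567 -0.7541  0.6903]
 [ 0.      0.      0.      1.    ]]
header 0.63 [ 0.7193  0.0044 -0.0017]
disc_grip 0.66 [0.5375 0.1041 0.061 ]
paddle_grip 0.63 [ 0.5866 -0.0161  0.0584]
paddle_grip 0.53 [0.7188 0.0037 0.0012]
barrel_grip 0.87 [ 0.6031 -0.1446  0.0609]
```

View pics/scene0.png

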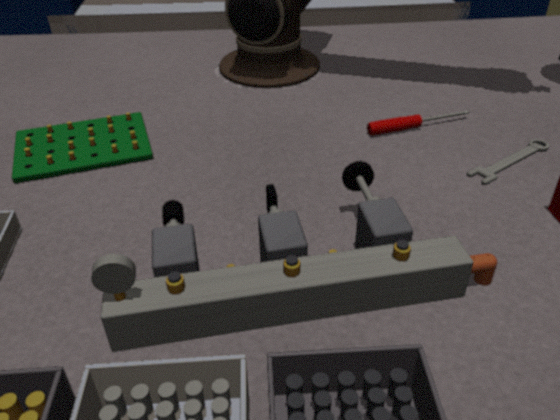

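View pics/side0.png

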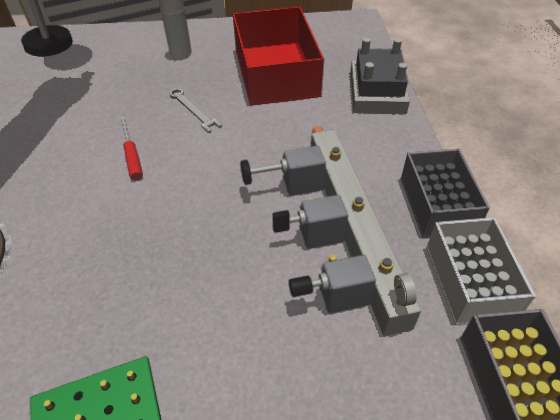

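The scene picture shows barrel (173,215), paddle (271,198) and disc (358,176, standing out). This agrees with the networks and the 130 mm spacing, with a header yaw of about 0.12. Next I'll plan the approach.

```bash
cat >> h.py <<'E'
yaw=0.118; hx=np.array([np.cos(yaw),np.sin(yaw),0]); hy=np.array([-np.sin(yaw),np.cos(yaw),0])
H=np.array([0.721,-0.002,0])
def plan(x,y,z):
    s=robot.get_state(); R0=R.from_rotvec(s["tcp_rot"]); p=H+x*hx+y*hy+[0,0,z]
    print("target",p,"tool dmm",R0.inv().apply(p-s["position"])*1000)
    for sg in (1,-1):
        G=R.from_matrix(np.array([sg*hx,-sg*hy,[0,0,-1]]).T)
        print("rot",sg,(R0.inv()*G).as_rotvec())
E
python3 -c "
from h import *
print(R.from_rotvec(robot.get_state()['tcp_rot']).as_matrix())
plan(-0.235,0.13,0.16)"
```

```text
[[-0.9411  0.338   0.    ]
 [ 0.338   0.9411 -0.    ]
 [-0.     -0.     -1.    ]]
target [0.4723 0.0994 0.16  ] tool dmm [-410.9191 -271.7557   71.2875]
rot 1 [0.     0.     2.6788]
rot -1 [-0.      0.     -0.4628]
```

Request:
jog_arm:
  delta_pos:
    - [-41,-27,7]
    - [-82,-54,14]
    - [-123,-81,21]
    - [-164,-108,28]
    - [-205,-135,35]
    - [-246,-163,42]
    - [-287,-190,50]
    - [-328,-217,57]
    - [-370,-245,64]
    - [-411,-272,71]
  delta_rot:
    - [0,0,-0.05]
    - [0,0,-0.1]
    - [0,0,-0.15]
    - [0,0,-0.2]
    - [0,0,-0.25]
    - [0,0,-0.3]
    - [0,0,-0.35]
    - [0,0,-0.4]
    - [0,0,-0.463]
    - [0,0,-0.463]
  jaw: [0,0,0,0,0,0,0,0,0,0]
  grip_force: 30

```text
time: 1.33
position: [0.425, 0.1618, 0.1719]
tcp_rot: [-0.19, 3.135, 0.001]
contact_force: [0.6, 0.2, -0.3]
grip_width: 0.0004
grasp_force: 0.0
```

```bash
python3 - <<'E'
from h import *
s=robot.get_state(); print(s["time"],s["position"],s["contact_force"],s["grip_width"])
f=robot.grab_frame("wrist"); cv2.imwrite("pics/w1.png",f["img"][:,:,::-1]); T=f["world_from_camera"]
for l in ["disc_grip","paddle_grip","barrel_grip"]:
    for d in robot.tip_of("wrist",l)[:2]: print(l,d["p"],w(T,d["centre"]))
plan(-0.235,0.13,0.045)
E
```

```text
1.3333 [0.425  0.1618 0.1719] [ 0.6015  0.1984 -0.2677] 0.0004278411018708337
paddle_grip 0.74 [ 0.5898 -0.0178  0.0623]
target [0.4723 0.0994 0.045 ] tool dmm [-40.356  -68.1645 126.5972]
rot 1 [-0.0011 -0.0003  3.1383]
rot -1 [ 0.0002 -0.0007 -0.0033]
```

View pics/w1.png

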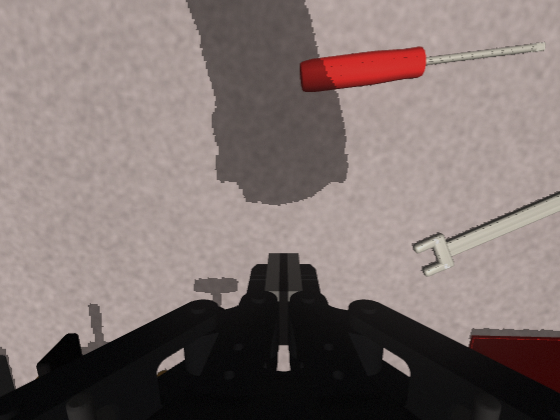

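The wrist view looks away from the header: screwdriver at (400,65), spanner at (440,250), and the disc's shadow at (215,285). The arm stopped short of the target, so I'll finish the move at height.

Request:
jog_arm:
  delta_pos:
    - [-20,-34,0]
    - [-40,-68,10]
    - [-40,-68,11]
    - [-40,-68,11]
    - [-40,-68,11]
    - [-40,-68,11]
    - [-40,-68,11]
    - [-40,-68,11]
    - [-40,-68,11]
    - [-40,-68,11]
  delta_rot:
    - [0,0,0]
    - [0,0,0]
    - [0,0,0]
    - [0,0,0]
    - [0,0,0]
    - [0,0,0]
    - [0,0,0]
    - [0,0,0]
    - [0,0,0]
    - [0,0,0]
  jaw: [0,0,0,0,0,0,0,0,0,0]

```text
time: 2.37
position: [0.4717, 0.1013, 0.161]
tcp_rot: [-0.187, 3.136, 0.0]
contact_force: [-1.1, 0.3, 0.0]
grip_width: -0.0001
grasp_force: 0.0
```

```bash
python3 - <<'E'
from h import *
f=robot.grab_frame("side"); T=f["world_from_camera"]
cv2.imwrite("pics/s2.png",f["img"][:,:,::-1])
for d in robot.tip_of("side","disc_grip")[:2]: print(d["p"],w(T,d["centre"]))
s=robot.get_state(); print(s["position"])
plan(-0.220,0.13,0.045)
E
```

```text
0.9 [0.5342 0.102  0.0617]
[0.4718 0.1011 0.1609]
target [0.4872 0.1012 0.045 ] tool dmm [-15.2731  -1.6897 115.9339]
rot 1 [-0.0003  0.     -3.141 ]
rot -1 [0.     0.0002 0.0006]
```

Request:
jog_arm:
  delta_pos:
    - [0,-2,25]
    - [0,-2,50]
    - [0,-2,75]
    - [0,-2,100]
    - [0,-2,116]
    - [-5,-2,116]
    - [-10,-2,116]
    - [-15,-2,116]
    - [-20,-2,116]
    - [-25,-2,116]
  delta_rot:
    - [0,0,0]
    - [0,0,0]
    - [0,0,0]
    - [0,0,0]
    - [0,0,0]
    - [0,0,0]
    - [0,0,0]
    - [0,0,0]
    - [0,0,0]
    - [0,0,0]
  jaw: [0,0,0,0,0,0,0,0,0,0]

```text
time: 3.3
position: [0.4988, 0.1021, 0.0462]
tcp_rot: [-0.185, 3.134, 0.001]
contact_force: [0.4, -0.7, 0.3]
grip_width: -0.0
grasp_force: 0.0
```

```bash
python3 - <<'E'
from h import *
f=robot.grab_frame("side"); cv2.imwrite("pics/s3.png",cv2.resize(f["img"][80:320,160:480,::-1],None,fx=2,fy=2))
s=robot.get_state(); print(s["position"],s["contact_force"])
plan(-0.153,0.13,0.045)
E
```

```text
[0.4995 0.1022 0.0461] [0.861  0.3774 0.2551]
target [0.5538 0.1091 0.045 ] tool dmm [-54.6509   0.4639   1.269 ]
rot 1 [-0.005   0.0003 -3.1415]
rot -1 [0.0002 0.0032 0.0001]
```

View pics/s3.png

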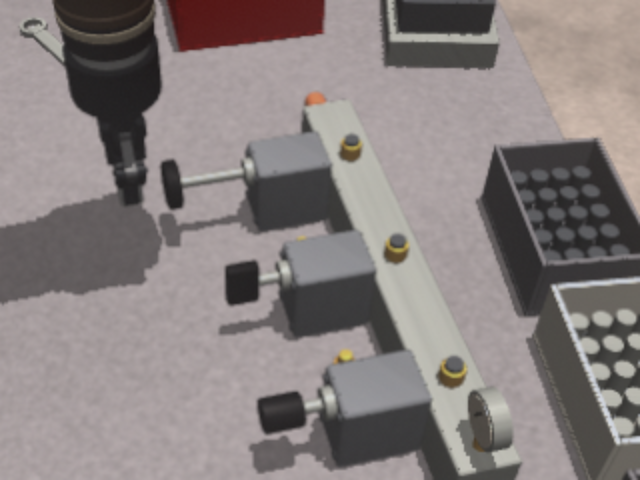

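The finger tips at crop (130,190) stand just in front of the disc at (172,185). Now I'll push.

Request:
jog_arm:
  delta_pos:
    - [-5,0,1]
    - [-10,0,1]
    - [-16,0,1]
    - [-22,0,1]
    - [-28,0,1]
    - [-33,0,1]
    - [-38,0,1]
    - [-42,0,1]
    - [-46,0,1]
    - [-46,0,1]
  delta_rot:
    - [0,0,0]
    - [0,0,0]
    - [0,0,0]
    - [0,0,0]
    - [0,0,0]
    - [0,0,0]
    - [0,0,0]
    - [0,0,0]
    - [0,0,0]
    - [0,0,0]
  jaw: [0,0,0,0,0,0,0,0,0,0]

```text
time: 4.18
position: [0.5441, 0.1073, 0.0439]
tcp_rot: [-0.185, 3.135, -0.0]
contact_force: [-1.2, 0.4, 0.0]
grip_width: 0.0005
grasp_force: 0.0
```

```bash
python3 - <<'E'
from h import *
f=robot.grab_frame("side"); T=f["world_from_camera"]
for d in robot.tip_of("side","disc_grip")[:2]: q=w(T,d["centre"]); print(d["p"],q,(q-H)@hx,(q-H)@hy)
s=robot.get_state(); print(s["position"],s["contact_force"])
plan(-0.153,0.13,0.045)
E
```

```text
0.54 [0.5721 0.1104 0.0586] -0.13465746461566724 0.12910552771337294
[0.5431 0.1072 0.0438] [ 0.6934 -0.2359  0.5523]
target [0.5538 0.1091 0.045 ] tool dmm [-10.8084   0.615   -1.2289]
rot 1 [-0.0007 -0.0003 -3.1415]
rot -1 [-0.0002  0.0004  0.0001]
```

It snapped home. One gentle confirming push, then back off.

Request:
jog_arm:
  delta_pos:
    - [-4,0,0]
    - [-7,0,0]
    - [-9,0,0]
    - [-10,0,0]
    - [0,0,0]
    - [25,0,0]
    - [40,0,-20]
    - [50,0,-50]
    - [50,0,-85]
    - [50,0,-115]
  delta_rot:
    - [0,0,0]
    - [0,0,0]
    - [0,0,0]
    - [0,0,0]
    - [0,0,0]
    - [0,0,0]
    - [0,0,0]
    - [0,0,0]
    - [0,0,0]
    - [0,0,0]
  jaw: [0,0,0,0,0,0,0,0,0.5,0.7]

```text
time: 5.12
position: [0.4912, 0.1011, 0.1606]
tcp_rot: [0.186, -3.136, 0.0]
contact_force: [1.6, -0.0, -0.2]
grip_width: 0.0227
grasp_force: 0.0
```

```bash
python3 - <<'E'
from h import *
for c in ("side","scene"):
    f=robot.grab_frame(c); T=f["world_from_camera"]
    for l in ["disc_grip","paddle_grip"]:
        for d in robot.tip_of(c,l)[:2]: q=w(T,d["centre"]); print(c,l,d["p"],q,(q-H)@hx,(q-H)@hy)
    if c=="side": cv2.imwrite("pics/s4.png",cv2.resize(f["img"][80:320,160:480,::-1],None,fx=2,fy=2))
s=robot.get_state(); print(s["position"],s["contact_force"])
plan(-0.135,0.0,0.15)
E
```

```text
side disc_grip 0.81 [0.5731 0.1057 0.0606] -0.13416719550379944 0.12434623683533466
side paddle_grip 0.81 [ 0.5904 -0.0164  0.0577] -0.13141985752624194 0.001040899526281152
scene disc_grip 0.94 [0.5712 0.1104 0.0636] -0.13548982867965098 0.12924097677282204
scene paddle_grip 0.79 [ 0.5893 -0.0194  0.064 ] -0.13280342194272 -0.001741091213661337
[0.492  0.1011 0.1576] [-0.2305  0.0328 -0.3722]
target [ 0.5869 -0.0179  0.15  ] tool dmm [ -80.269  -129.4044    7.4673]
rot 1 [ 0.003  -0.0002 -3.1414]
rot -1 [-0.0002 -0.0019  0.0002]
```

View pics/s4.png

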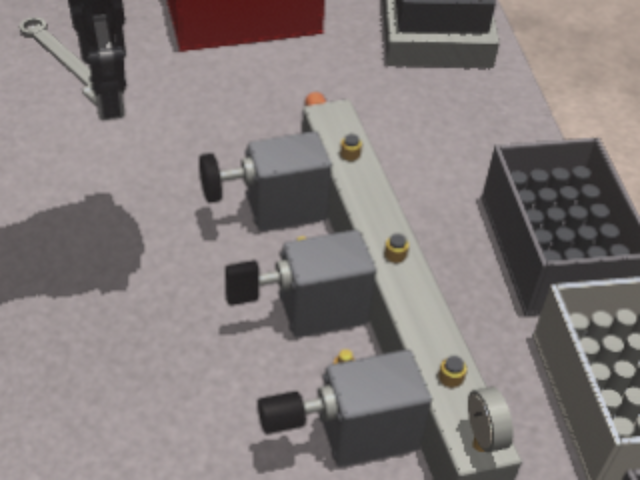

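Disc is home at crop (210,178); the paddle is at (242,282), unmoved. Moving above the paddle.

Request:
jog_arm:
  delta_pos:
    - [-20,-32,0]
    - [-40,-65,0]
    - [-60,-97,0]
    - [-79,-129,5]
    - [-79,-129,5]
    - [-79,-129,5]
    - [-79,-129,5]
    - [-79,-129,5]
    - [-79,-129,5]
    - [-79,-129,5]
  delta_rot:
    - [0,0,0]
    - [0,0,0]
    - [0,0,0]
    - [0,0,0]
    - [0,0,0]
    - [0,0,0]
    - [0,0,0]
    - [0,0,0]
    - [0,0,0]
    - [0,0,0]
  jaw: [0.6,0.6,0.6,0.6,0.6,0.6,0.6,0.6,0.6,0.6]

```text
time: 6.25
position: [0.5862, -0.0165, 0.1541]
tcp_rot: [-0.188, 3.136, 0.0]
contact_force: [0.0, 0.1, 0.6]
grip_width: 0.0511
grasp_force: 0.0
```

```bash
python3 - <<'E'
from h import *
f=robot.grab_frame("wrist"); T=f["world_from_camera"]; cv2.imwrite("pics/w5.png",f["img"][:,:,::-1])
for d in robot.tip_of("wrist","paddle_grip")[:2]: q=w(T,d["centre"]); print(d["p"],q,(q-H)@hx,(q-H)@hy)
s=robot.get_state(); print(s["position"],s["grip_width"])
plan(-0.135,0.0,0.042)
E
```

```text
0.87 [ 0.5917 -0.0194  0.0642] -0.1304522154790018 -0.0020841131169785348
[ 0.5864 -0.0167  0.1542] 0.0512236829495304
target [ 0.5869 -0.0179  0.042 ] tool dmm [ -0.3159  -1.21   112.2251]
rot 1 [-0.0009 -0.0001 -3.1403]
rot -1 [-0.0001  0.0005  0.0013]
```

View pics/w5.png

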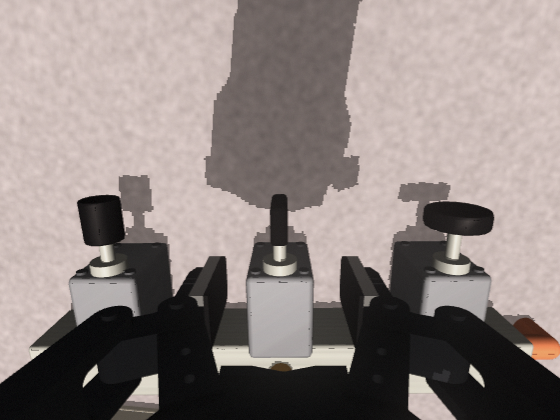

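Paddle at (279,220) lies mid between the fingers (mid ≈282). Descending.

Request:
jog_arm:
  delta_pos:
    - [1,-1,25]
    - [1,-1,50]
    - [1,-1,75]
    - [1,-1,95]
    - [1,-1,111]
    - [1,-1,111]
    - [1,-1,111]
    - [1,-1,111]
    - [1,-1,111]
    - [1,-1,111]
  delta_rot:
    - [0,0,0]
    - [0,0,0]
    - [0,0,0]
    - [0,0,0]
    - [0,0,0]
    - [0,0,0]
    - [0,0,0]
    - [0,0,0]
    - [0,0,0]
    - [0,0,0]
  jaw: [0.6,0.6,0.6,0.6,0.6,0.6,0.4,0.2,0.0,0.0]
  grip_force: 40

```text
time: 7.18
position: [0.587, -0.0195, 0.0446]
tcp_rot: [-0.186, 3.133, -0.004]
contact_force: [0.4, -6.5, 2.9]
grip_width: 0.0116
grasp_force: 43.3
```

Request:
jog_arm:
  delta_pos:
    - [0,0,0]
    - [0,0,0]
    - [0,0,0]
    - [0,0,0]
    - [0,0,0]
    - [0,0,0]
    - [0,0,0]
    - [0,0,0]
    - [0,0,0]
    - [0,0,0]
  delta_rot:
    - [0,0,0]
    - [0,0,0]
    - [0,0,0]
    - [0,0,0]
    - [0,0,0]
    - [0,0,0]
    - [0,0,0]
    - [0,0,0]
    - [0,0,0]
    - [0,0,0]
  jaw: [0,0,0,0,0,0,0,0,0,0]

```text
time: 8.02
position: [0.587, -0.0195, 0.0446]
tcp_rot: [-0.185, 3.133, -0.003]
contact_force: [-0.2, -5.2, 4.0]
grip_width: 0.0113
grasp_force: 43.7
```

Gripped the 12 mm plate. I'll pull it out 36 mm along tool +x.

Request:
jog_arm:
  delta_pos:
    - [4,0,0]
    - [8,0,0]
    - [12,0,0]
    - [16,0,0]
    - [20,0,0]
    - [24,0,0]
    - [28,0,0]
    - [32,0,0]
    - [36,0,0]
    - [37,0,0]
  delta_rot:
    - [0,0,0]
    - [0,0,0]
    - [0,0,0]
    - [0,0,0]
    - [0,0,0]
    - [0,0,0]
    - [0,0,0]
    - [0,0,0]
    - [0,0,0]
    - [0,0,0]
  jaw: [0,0,0,0,0,0,0,0,0,0]

```text
time: 8.85
position: [0.5513, -0.0241, 0.0447]
tcp_rot: [-0.185, 3.131, -0.004]
contact_force: [7.9, -5.1, -1.9]
grip_width: 0.0116
grasp_force: 42.9
```

```bash
python3 - <<'E'
from h import *
s=robot.get_state(); print(s["position"],(s["position"]-H)@hx,s["contact_force"],s["grip_width"])
f=robot.grab_frame("side"); T=f["world_from_camera"]; cv2.imwrite("pics/s6.png",cv2.resize(f["img"][80:320,160:480,::-1],None,fx=2,fy=2))
for d in robot.tip_of("side","paddle_grip")[:2]: q=w(T,d["centre"]); print(d["p"],q,(q-H)@hx,(q-H)@hy)
E
```

```text
[ 0.5513 -0.0241  0.0447] -0.17116644583843868 [ 7.8784 -5.0561 -1.9074] 0.011617866768584053
0.54 [ 0.5493 -0.0222  0.0579] -0.17291289397262574 0.00011244562195903904
```

Out at the stop (slight stop force). Release straight open, settle, then rise clear.

Request:
jog_arm:
  delta_pos:
    - [0,0,0]
    - [0,0,0]
    - [0,0,0]
    - [0,0,0]
    - [0,0,0]
    - [0,0,0]
    - [0,0,-20]
    - [0,0,-55]
    - [0,0,-90]
    - [0,0,-120]
  delta_rot:
    - [0,0,0]
    - [0,0,0]
    - [0,0,0]
    - [0,0,0]
    - [0,0,0]
    - [0,0,0]
    - [0,0,0]
    - [0,0,0]
    - [0,0,0]
    - [0,0,0]
  jaw: [0.6,0.6,0.6,0.6,0.6,0.6,0.6,0.6,0.6,0.6]

```text
time: 9.78
position: [0.5489, -0.0228, 0.1647]
tcp_rot: [-0.186, 3.136, 0.0]
contact_force: [1.0, -0.4, 0.2]
grip_width: 0.0512
grasp_force: 0.0
```

Request:
jog_arm:
  delta_pos:
    - [20,0,-10]
    - [40,0,-10]
    - [60,0,-10]
    - [80,0,-10]
    - [100,0,-10]
    - [120,0,-10]
    - [120,0,-10]
    - [120,0,-10]
    - [120,0,-10]
    - [120,0,-10]
  delta_rot:
    - [0,0,0]
    - [0,0,0]
    - [0,0,0]
    - [0,0,0]
    - [0,0,0]
    - [0,0,0]
    - [0,0,0]
    - [0,0,0]
    - [0,0,0]
    - [0,0,0]
  jaw: [0.6,0.6,0.6,0.6,0.6,0.6,0.6,0.6,0.6,0.6]

```text
time: 10.62
position: [0.4306, -0.037, 0.1728]
tcp_rot: [-0.186, 3.136, 0.0]
contact_force: [0.0, -0.0, 0.4]
grip_width: 0.0512
grasp_force: 0.0
```

```bash
python3 - <<'E'
from h import *
for c in ("side","scene"):
    f=robot.grab_frame(c); T=f["world_from_camera"]
    for l in ["disc_grip","paddle_grip","barrel_grip"]:
        for d in robot.tip_of(c,l)[:1]: q=w(T,d["centre"]); print(c,l,d["p"],(q-H)@hx,(q-H)@hy)
    if c=="side": cv2.imwrite("pics/s7.png",cv2.resize(f["img"][80:320,160:480,::-1],None,fx=2,fy=2))
s=robot.get_state(); print(s["position"],s["contact_force"])
E
```

```text
side disc_grip 0.71 -0.13580970366506728 0.12895099136884589
side paddle_grip 0.97 -0.16983110916039454 0.00019369144851824616
side barrel_grip 0.57 -0.1353384844857043 -0.12658886376874268
scene disc_grip 0.91 -0.13358301717742455 0.1304464392793238
scene paddle_grip 0.91 -0.17150970920961442 -0.0027803032733658174
scene barrel_grip 0.59 -0.13298205297109358 -0.13335290367558414
[ 0.43   -0.037   0.1727] [ 0.6654  0.3754 -0.5931]
```

View pics/s7.png

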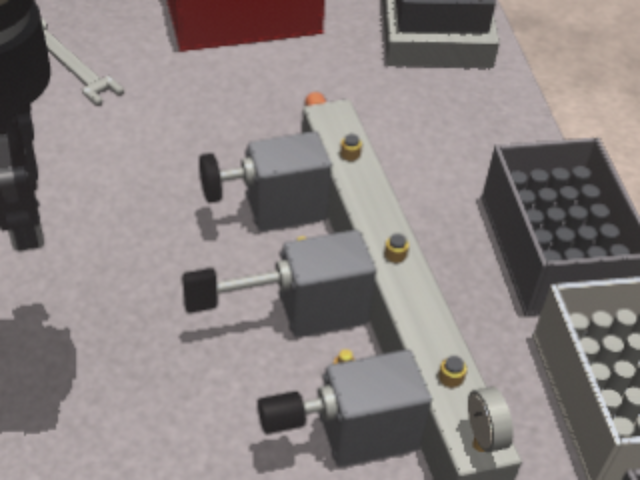

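Disc is home (210,178), paddle is out (200,290), barrel is home (282,412), and the gripper is clear.

```bash
python3 -c "
from station import robot
print(robot.job_done())"
```

```text
the job is handed in; nothing more can be done
None
```

I pushed the disc valve fully home first, then pulled the paddle valve out to its stop; the barrel stayed home, the gripper was clear of everything, and I handed the job in at about 11 s.

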